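# Seat a tube holder on a shaker's locating pin and hold it down

### The job

Take the square tube holder with the bar grip out of the parts bin and set it on the sprung deck of the tube shaker: a short pin standing in the deck's slot fits the hole in the holder's underside, so slide the holder along the slot until it drops on and sits flat on the deck. Then press it down, firmly but without ramming, until the deck has gone down to its stop, and finish while still gripping it and holding it down there, so that a colleague can tighten the clamp. Leave the other parts in the bin and everything on the table standing where it is.

Things in the scene. Friction and masses are not known exactly. Their poses are not given: they have to be found in the camera images.
- head: the tube holder to pick: grey plastic plate 76 x 76 x 20 mm with six round wells in its top and a bar grip. In the centre of the underside is a blind hole, 14 mm diameter, 20 mm deep, with a 2 mm chamfer at its mouth. 0.13 to 0.21 kg. Origin: centre of the underside (the hole's axis), z up. Starts upright on the bin's floor; any yaw will do on the deck
- head_bar (a point): middle of the top of the holder's upright bar grip, 56 mm above the underside, on the hole's axis. The bar is 40 mm long (along the holder's x), 14 mm wide (y) and stands on a flat pad 44 x 26 mm whose top is 24 mm above the underside. At the start the bar lies within about 23 degrees of the bin's y axis
- bin: open cream plastic parts bin, 210 (x) x 340 (y) mm outside, walls 4 mm thick and 55 mm high, floor 4 mm thick, fixed to the table. Origin: centre of its underside. The three grey parts stand in a row along its y axis in any order, about 107 mm apart; small things lie along its far (+x) wall
- shaker: white bench tube shaker, fixed, 170 (x) x 150 (y) x 56 mm, controls on its -x side, the square aluminium deck on top. Origin: centre of its underside on the table, directly below the middle of the deck
- deck_top (a point): centre of the sprung deck's top face (110 x 110 mm), 72 mm above the table at rest; axes as the shaker's. A dark slot 14 x 46 mm runs along y through it. In it stands a fixed, untracked steel pin, 10 mm diameter, bevelled top, rising 9 mm above the deck at rest: on the slot's centre line (x = 0), anywhere from y = -14 to +14 mm
- deck (a joint): how far the sprung deck is pressed down, 0 (at rest) to 0.006 m (at its stop). It starts to sink under about 3 N and needs about 12 N, the holder's own weight included, to reach the stop. The pin does not sink with it
- cover: bystander in the bin: round grey plastic cover, 68 mm diameter, 18 mm thick, with a round knob of 24 mm diameter, 42 mm high in all. Origin: centre of the underside
- block: bystander in the bin: plain grey block 70 x 56 x 34 mm with six wells, no grip. Origin: centre of the underside
- slide_box: bystander in the bin: small white box 20 x 76 x 22 mm by the far wall. Origin: centre of the underside
- vial: bystander in the bin: small amber vial, 22 mm diameter, 45 mm high, by the far wall. Origin: centre of the underside
- dropper: bystander beside the shaker: white bottle, 32 mm diameter, 75 mm high. Origin: centre of the underside
- tube_rack: bystander beside the shaker: black rack 110 x 50 x 30 mm with capped tubes, 70 mm high in all. Origin: centre of the underside
- flask: bystander at the far side of the table: white bottle, 60 mm diameter, 150 mm high. Origin: centre of the underside
- jar: bystander at the far side of the table: amber jar, 56 mm diameter, 80 mm high. Origin: centre of the underside
Not all that is in view belongs to the job. What is shaped like the head but yellow is not meant.

How it is judged:
On the way, in this order (a step that is already met when the one before it is completed fails the run):
1. the tube holder is lifted clear of the bin (z of head in the frame of bin above 0.065 m and contact force between head and bin below 0.1 N and contact force between the fingers and head above 1 N), for 0.2 s.
2. the tube holder has dropped over the pin and sits flat on the deck (z of head in the frame of deck_top between -0.003 and 0.002 m and horizontal distance between head and deck_top below 0.025 m and angle between head's own z axis and vertical below 0.06 rad), for 0.2 s.
At the end, for the whole second after the job is handed in: Holder flat on the deck over the pin (underside within 2 mm of the deck, tilt under 0.06 rad, centres within 25 mm), deck pressed down at least 4.5 of its 6 mm, fingers still on the holder (over 3 N); other parts in the bin, table bystanders upright within 30 mm of their places (all of step 2 and value of joint deck above 0.0045 m and contact force between the fingers and head above 3 N and z of each of cover, block, slide_box, vial in the frame of bin below 0.05 m and distance of each of dropper, tube_rack, flask, jar from where it was at the start of the episode below 0.03 m and angle between each of dropper, tube_rack, flask, jar's own z axis and vertical below 0.3 rad); the arm keeps its last pose, push and grip.
It fails at once if another part is lifted out of the bin (z of any of cover, block, slide_box, vial in the frame of bin above 0.05 m).
It fails at once if a thing on the table is knocked over or shifted by more than 30 mm (distance of any of dropper, tube_rack, flask, jar from where it was at the start of the episode above 0.03 m or angle between any of dropper, tube_rack, flask, jar's own z axis and vertical above 0.3 rad).
It fails at once if the holder is rammed onto the shaker with more than 70 N (contact force between head and shaker above 70 N).
It also fails if it takes over 61 s, if anything falls off the work surface, if the arm or the gripper's body presses on something with over 40 N, if the wrist force passes 120 N, or if a joint passes its speed limit or range.

### The arm

A 6-joint arm with a two-finger parallel gripper is mounted at the origin on the work surface. World frame = base frame: x ahead of the robot, y to its left, z up, the work surface at z = 0. Lengths are in m, angles in rad, forces in N, time in s.
With the tool pointing down it reaches from about 0.425 to 0.95 m from the base axis. Payload 3.5 kg.
Tool frame: the origin (TCP) lies midway between the tips of the shut fingers; the grasp point (between the pads) lies 19 mm behind it (ctrl.hold_point_z is the distance from the TCP to the grasp point, in m); z points along the fingers, y is the line along which they close (so a half turn about z gives the same grasp; the last joint's range is limited). The gripper opens to 85 mm and grips with 20 to 120 N. Pads are 22 mm wide; open, the fingers measure 114 mm over their backs; the gripper's body (76 mm by 85 mm) begins 54 mm behind the grasp point. The pads swing forward as they close: fully open they stand 13 mm farther back than shut.
Start: joints at [-1.472, 0.286, 1.577, -0, 1.279, -0.15], TCP at [0.166, -0.654, 0.231] pointing down, gripper open.
Joint ranges: [-2.77, 2.77], [-0.9, 2.22], [0.21, 2.48], [-1.53, 4.67], [0.24, 2.81], [-2.84, 2.84]. Speed limits (rad/s): [2.79, 2.79, 3.14, 3.14, 3.14, 3.14].

### API

Orientations are given as a unit quaternion [x, y, z, w].
In Python, from plant import readout, cams, sign_off, ctrl gives the robot as it stands. The module is installed in compiled form; this text tells all that it offers.
- The arm moves only by the tool step_arm, never from a script. Its argument "increments" is a list of rows, each a list of 2 entries, a list of its own where there are three numbers: the shift along the world's x, y, z in mm, then the turn, a rotation vector about the world's x, y, z in rad. In form: [[[x, y, z], [rx, ry, rz]], ...]. A call has 1 to 8 rows; each row shifts and turns the commanded pose from where the row before left it; what a row does not reach is not made up. A row lasts 1/12 s, in which the tool goes at most 41.7 mm and 7.16 degrees, less where a joint would pass 70% of its speed; a pose out of reach is approached as far as the arm can. A call is refused whole if a number of a shift passes 41.7 or a number of a turn 0.125, either way. A call with a gripper value outside its range is refused whole. "fingers" is the opening, from -1 (shut) to 1 (fully open), set as the call begins (left out, the last holds). The fingers move at their own pace and stop on an object; "grip_force" is the grip in N (left out, the last holds). Time passes only in rows, so rows that do not move let the fingers close. It gives the time, the measured TCP pose, the force, the opening and the grip force at its end, in the units of the state.
- readout.get_state(): the state, without advancing time (a new reading comes with each control period).
- cams.read_camera(name): name is "side" or "top" or "wrist"; returns the picture (384x512x3 uint8, red, green, blue); there is no depth.
- cams.get_calibration(name): a dict with "fx", "fy", "cx", "cy" (pixels), "distortion" ([k1, k2, p1, p2, k3] as OpenCV has them; the pictures are not rectified), "eye" and "rotation" of the camera in the world; the wrist camera has in their place "T_tool_cam" (4x4, takes a point from camera to tool coordinates, whose origin is the TCP and whose axes are the flange's). Camera axes: x right, y up, looking along -z (the intrinsics and any distortion apply to the point x, -y, -z); pixel columns grow to the right and rows downward; lengths in m; the calibration is good to about 2 mm. A picture is of the moment at which its call begins: read the wrist's pose just before it. get_calibration takes no time and is no camera call.
- sign_off(): hands the job in; it is judged then, once.
The state is a dict: "time": time; "qpos": joint angles; "dq": joint speeds; "joint_efforts": joint torques, N m; "eef_pos": TCP position; "tcp_rot": TCP orientation; "contact_force": force on the tool from outside, world axes, zero at the start; "wrist_torque": the same for the moment, N m; "opening": opening from 0.0 (shut) to 1.0 (fully open); "finger_force": force on a finger pad.
Only numpy, scipy, OpenCV 4.12 (cv2) and the standard library are available. Lean on these libraries where they do the work, as an engineer would, in place of code of your own. Each camera call takes 0.05 s, during which the arm holds its last target. There are 200 camera calls.

## Working session

There is one attempt and no reset: what is moved stays moved. The work goes in short steps, Python scripts to look and compute and a tool call to move; the robot and the scene stay as the last step left them, time stands still between calls to the robot, and variables do not carry over. Pictures are saved under pics/ and viewed, at most 10 in all, crops included, and the job is handed in when it is done.

Besides the shell and the picture viewer there is one more tool, called after "Emit:" as name(argument=value, ...) on one line, values as JSON. step_arm: Moves the arm, as the interface text tells. Its arguments: {"type":"object","properties":{"increments":{"type":"array","items":{"type":"array"}},"fingers":{"type":"number"},"grip_force":{"type":"number"}},"required":["increments"]}

```bash
mkdir -p pics
cat > h.py <<'E'
import numpy as np, cv2
from plant import readout, cams, sign_off, ctrl
from scipy.spatial.transform import Rotation as R
def campose(n,s=None):
    c=cams.get_calibration(n)
    if 'T_tool_cam' in c:
        s=s or readout.get_state()
        T=np.eye(4);T[:3,:3]=R.from_quat(s['tcp_rot']).as_matrix();T[:3,3]=s['eef_pos']
        T=T@np.array(c['T_tool_cam']);return c,T[:3,3],T[:3,:3]
    Rm=np.array(c['rotation'])
    if Rm.shape!=(3,3): Rm=R.from_quat(Rm).as_matrix()
    return c,np.array(c['eye']),Rm
def K(c): return np.array([[c['fx'],0,c['cx']],[0,c['fy'],c['cy']],[0,0,1.]])
def pix2z(n,uv,z,s=None):
    c,e,Rm=campose(n,s)
    p=cv2.undistortPoints(np.array(uv,float).reshape(-1,1,2),K(c),np.array(c['distortion'],float)).reshape(-1,2)
    d=np.c_[p[:,0],-p[:,1],-np.ones(len(p))]@Rm.T
    return e+d*((np.broadcast_to(z,len(p))-e[2])/d[:,2])[:,None]
def proj(n,P,s=None):
    c,e,Rm=campose(n,s)
    q=(np.atleast_2d(P)-e)@Rm*[1,-1,-1]
    return cv2.projectPoints(q,np.zeros(3),np.zeros(3),K(c),np.array(c['distortion'],float))[0].reshape(-1,2)
def snap(n,f=None):
    s=readout.get_state(); im=cams.read_camera(n)
    if f: cv2.imwrite('pics/'+f,im[:,:,::-1])
    return s,im
E
python3 - <<'E'
from h import *
s,t=snap('top','top0.png');snap('side','side0.png');
print({k:np.round(v,3) for k,v in s.items()},ctrl.hold_point_z)
for n in('top','side','wrist'):print(n,cams.get_calibration(n))
E
```

```text
{'time': np.float64(0.0), 'qpos': array([-1.472,  0.287,  1.578, -0.   ,  1.279, -0.15 ]), 'dq': array([ 0.001, -0.001,  0.001,  0.   ,  0.   , -0.001]), 'joint_efforts': array([-1.0000e-03, -4.0599e+01, -2.9262e+01, -0.0000e+00,  6.0000e-03,
       -0.0000e+00]), 'eef_pos': array([ 0.166, -0.654,  0.23 ]), 'tcp_rot': array([ 0.992,  0.124,  0.   , -0.001]), 'contact_force': array([ 0.49 ,  1.035, -0.776]), 'wrist_torque': array([-0.012, -0.011, -0.032]), 'finger_force': np.float64(0.0), 'opening': np.float64(1.0)} 0.0187
top {'fx': 383.7175799418185, 'fy': 383.7175799418185, 'cx': 257.4535067254403, 'cy': 191.4310740409695, 'distortion': array([-0.02682539,  0.        ,  0.        ,  0.        ,  0.        ]), 'eye': array([3.32868700e-01, 1.10123019e-03, 1.18072664e+00]), 'rotation': array([-0.04854583,  0.05699295,  0.70709826, -0.70314092])}
side {'fx': 408.74920940323165, 'fy': 408.74920940323165, 'cx': 258.6655753944228, 'cy': 196.5707599154734, 'distortion': array([0.03180953, 0.        , 0.        , 0.        , 0.        ]), 'eye': array([ 0.20518585, -0.95458906,  0.78559027]), 'rotation': array([ 0.45389789, -0.07710282, -0.13254008,  0.87776135])}
wrist {'fx': 305.8555284688763, 'fy': 305.8555284688763, 'cx': 250.68083934396287, 'cy': 189.55824428717506, 'distortion': array([0.00375799, 0.        , 0.        , 0.        , 0.        ]), 'T_tool_cam': array([[-7.34313860e-04,  9.46875401e-01,  3.21599808e-01,
         8.31188999e-02],
       [ 9.99999711e-01,  6.31685355e-04,  4.23465191e-04,
         7.65300679e-04],
       [ 1.97818884e-04,  3.21600026e-01, -9.46875591e-01,
        -1.42803409e-01],
       [ 0.00000000e+00,  0.00000000e+00,  0.00000000e+00,
         1.00000000e+00]])}
```

View pics/top0.png

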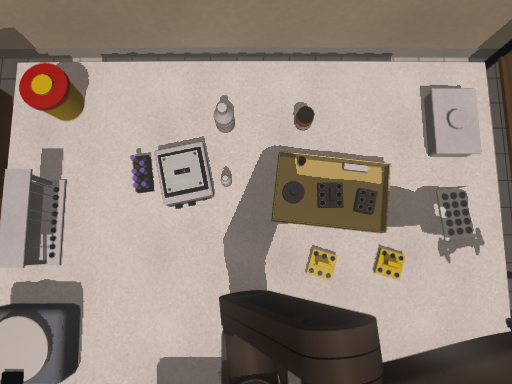

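View pics/side0.png

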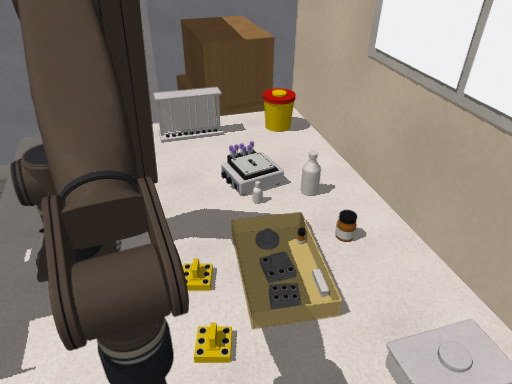

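Top view: the bin holds the round cover (292,191), a middle part with a bar (329,194), and a right part with wells only (365,200). The yellow look-alikes are at (322,262) and (390,262), outside the bin. The shaker deck is at about (184,171), with the rack at (142,172) and the dropper at (226,177). The likely holder is the middle part, so I'll check it in a close crop.

Run:
```python
from h import *
t=cv2.imread('pics/top0.png');s=cv2.imread('pics/side0.png')
a=cv2.resize(t[145:240,265:395],(780,570),interpolation=cv2.INTER_CUBIC)
g=lambda a:np.uint8(255*(a/255.)**.55)
cv2.imwrite('pics/c1.png',g(a))
b=cv2.resize(t[130:215,150:240],None,fx=4.4,fy=4.4,interpolation=cv2.INTER_CUBIC)
c=cv2.resize(s[205:330,225:345],(396,374),interpolation=cv2.INTER_CUBIC)
cv2.imwrite('pics/c2.png',np.hstack([b,g(c)]))
# rough points
print(pix2z('top',[(329,190),(278,152),(390,163),(385,233),(272,221)],[.06,.055,.055,.055,.055]))
print(pix2z('top',[(183,171),(159,146),(203,139),(212,191),(167,201)],[.072]*5))
```

```text
[[ 0.50480957 -0.22502634  0.06      ]
 [ 0.62227073 -0.07569979  0.055     ]
 [ 0.58729262 -0.41421619  0.055     ]
 [ 0.37690717 -0.38715808  0.055     ]
 [ 0.41431937 -0.05506221  0.055     ]]
[[0.56154963 0.20596216 0.072     ]
 [0.63767981 0.27908164 0.072     ]
 [0.65858277 0.14862661 0.072     ]
 [0.50162143 0.11998829 0.072     ]
 [0.47283    0.25048433 0.072     ]]
```

View pics/c1.png

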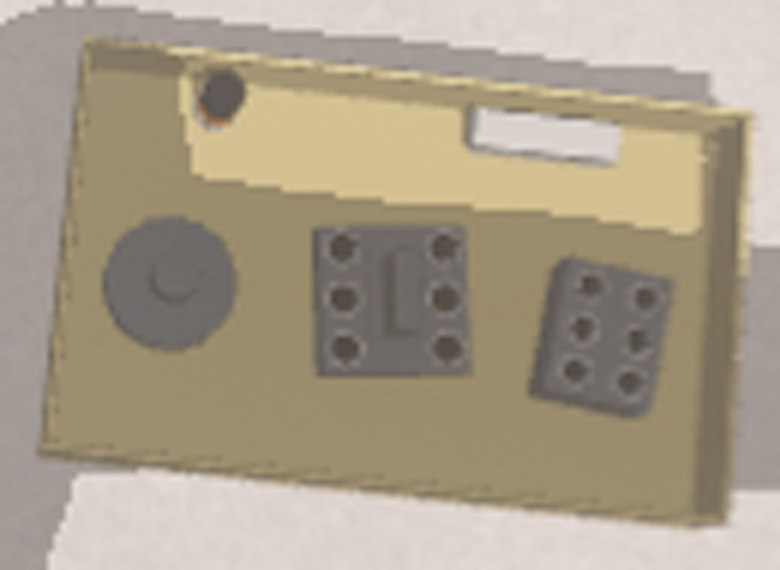

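View pics/c2.png

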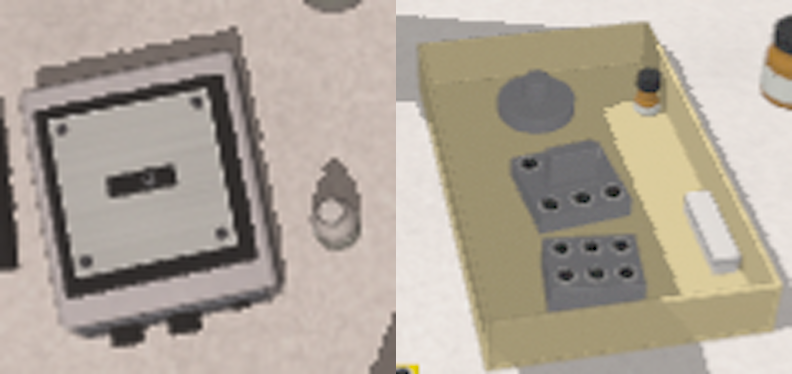

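The middle part is the holder: a square plate with a bar between two columns of three wells. The right part has wells and no grip, and the left part is the round cover. The bar appears to run along world x, which is the bin's x, although the text says y. I'll check that with the wrist camera from above. The pin shows in the slot right of its centre, at c2 (150,177).

Emit:
step_arm(increments=[[[24,31,0],[0,0,0]],[[24,31,0],[0,0,0]],[[24,31,0],[0,0,0]],[[24,31,0],[0,0,0]],[[24,31,0],[0,0,0]],[[24,31,0],[0,0,0]],[[24,31,0],[0,0,0]]])

```text
time: 0.68
eef_pos: [0.3349, -0.4353, 0.2308]
tcp_rot: [0.992, 0.124, -0.0, -0.0]
contact_force: [1.0, -0.6, 0.4]
opening: 1.002
finger_force: 0.0
```

Emit:
step_arm(increments=[[[24,31,0],[0,0,0]],[[24,31,0],[0,0,0]],[[24,31,0],[0,0,0]],[[24,31,0],[0,0,0]],[[24,31,0],[0,0,0]],[[24,31,0],[0,0,0]],[[20,25,0],[0,0,0]],[[0,0,0],[0,0,0]]])

```text
time: 1.35
eef_pos: [0.5005, -0.2216, 0.2309]
tcp_rot: [0.992, 0.127, 0.0, -0.001]
contact_force: [-1.6, -0.1, 0.4]
opening: 1.001
finger_force: 0.0
```

Run:
```python
from h import *
s,w=snap('wrist','w1.png');print(s['eef_pos'],s['tcp_rot'],s['time'],s['contact_force'])
```

```text
[ 0.5004749  -0.22162231  0.23087481] [ 9.91920079e-01  1.26858789e-01  4.47273872e-04 -1.09729328e-03] 1.35 [-1.56470294 -0.12021252  0.41727285]
```

View pics/w1.png

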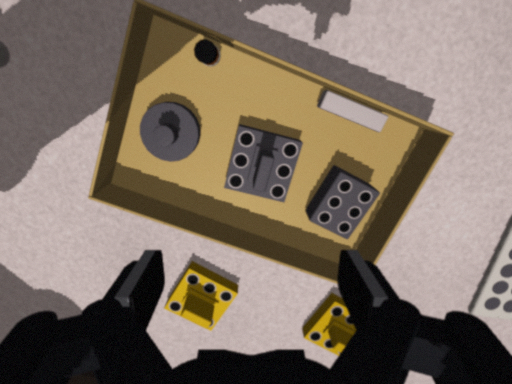

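The wrist view confirms it: the grey holder has its bar between two well columns at (247,139)…(236,181) and (291,150)…(278,191). The bar is at about (264,163). The cover (170,130), block (344,201) and two yellow copies are separate.

Run:
```python
from h import *
s=readout.get_state()
P=pix2z('wrist',[(247,139),(241,160),(236,181),(291,150),(284,171),(278,191)],.024,s)
print(P, P.mean(0)); d=(P[0]-P[2]+P[3]-P[5]);print('yaw of columns',np.degrees(np.arctan2(d[1],d[0])))
print('spacings',np.linalg.norm(P[0]-P[3]),np.linalg.norm(P[0]-P[2]))
t=np.array([(343,247),(343,298),(345,349),(444,246),(445,298),(448,349)])/6+[265,145]
Q=pix2z('top',t-.4,.024);print('top',Q.mean(0));d=(Q[0]-Q[2]+Q[3]-Q[5]);print(np.degrees(np.arctan2(d[1],d[0])))
# deck: 4 screws, slot, pin from c2 crop
u=np.array([(62,129),(196,103),(222,233),(86,261),(107,185),(175,175),(150,177)])/4.4+[150,130]
D=pix2z('top',u-.4,[.072]*6+[.081]);print(D,D[:4].mean(0))
d=D[0]-D[3]+D[1]-D[2];print('shaker yaw',np.degrees(np.arctan2(d[1],d[0])))
w=cv2.imread('pics/w1.png')[110:220,210:320];cv2.imwrite('pics/w1c.png',np.uint8(255*(cv2.resize(w,(550,550),interpolation=cv2.INTER_CUBIC)/255.)**.5))
```

```text
[[ 0.52284366 -0.21364532  0.024     ]
 [ 0.49730449 -0.21290421  0.024     ]
 [ 0.47087844 -0.21328718  0.024     ]
 [ 0.52325336 -0.26602195  0.024     ]
 [ 0.4971262  -0.26533045  0.024     ]
 [ 0.4713038  -0.26542063  0.024     ]] [ 0.49711833 -0.23943496  0.024     ]
yaw of columns -0.5290102573908192
spacings 0.05237823629737472 0.05196645259565568
top [ 0.49726998 -0.23608536  0.024     ]
-0.32760048732688524
[[0.59825076 0.26390252 0.072     ]
 [0.61577919 0.17419576 0.072     ]
 [0.52680931 0.15524219 0.072     ]
 [0.50836653 0.24522705 0.072     ]
 [0.5597395  0.23263111 0.072     ]
 [0.56634805 0.18731558 0.072     ]
 [0.56317559 0.20236234 0.081     ]] [0.56230145 0.20964188 0.072     ]
shaker yaw 11.881154598813772
```

View pics/w1c.png

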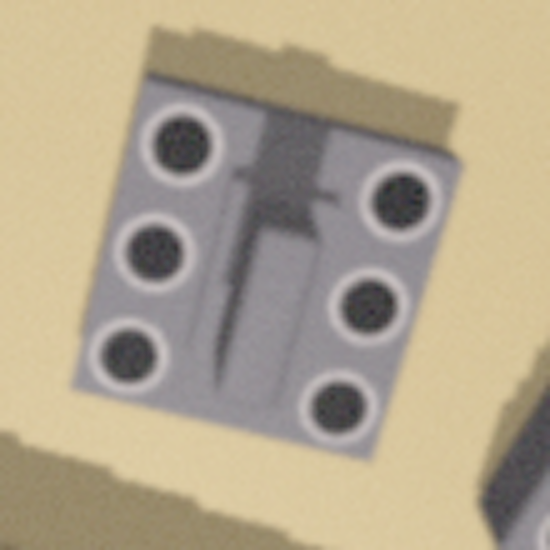

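Emit:
step_arm(increments=[[[0,-4,-20],[0,0,-0.066]],[[-1,-4,-20],[0,0,-0.066]],[[-1,-4,-20],[0,0,-0.066]],[[-1,-4,-20],[0,0,-0.066]],[[0,0,0],[0,0,0]],[[0,0,0],[0,0,0]]])

```text
time: 1.9
eef_pos: [0.4939, -0.2424, 0.15]
tcp_rot: [1.0, -0.008, -0.002, -0.001]
contact_force: [-0.1, -0.1, 0.9]
opening: 0.999
finger_force: 0.0
```

Run:
```python
from h import *
s,w=snap('wrist','w2.png');print(s['eef_pos'],R.from_quat(s['tcp_rot']).as_matrix().round(3),s['time'])
# predicted pixels of bar top corners + wells for assumed pose
c=np.array([.497,-.238]);
bar=[[c[0]+a*.02,c[1]+b*.007,.06] for a,b in((1,1),(1,-1),(-1,-1),(-1,1))]
wl=[[c[0]+a*.026,c[1]+b*.026,.024] for a in(1,0,-1) for b in(1,-1)]
v=w[:,:,::-1].copy();v=np.uint8(255*(v/255.)**.6);v=cv2.resize(v,None,fx=1.5,fy=1.5,interpolation=cv2.INTER_CUBIC)
for p in proj('wrist',bar+wl,s): cv2.circle(v,tuple(np.int32(p*1.5+.5)),2,(0,0,255),-1)
cv2.imwrite('pics/w2c.png',v)
```

```text
[ 0.49386485 -0.24239191  0.14996096] [[ 1.    -0.015 -0.003]
 [-0.015 -1.     0.002]
 [-0.003 -0.002 -1.   ]] 1.9
```

View pics/w2c.png

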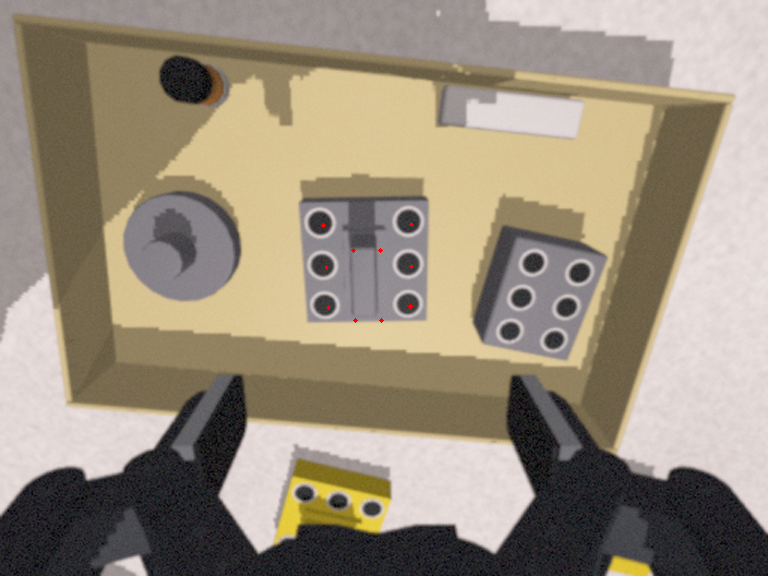

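The predicted corners (red) lie within about 1.5 mm of the bar and wells, so the holder is at about (0.498,-0.237) with the bar along world x. Next I go down and grip.

Emit:
step_arm(increments=[[[2,3,-20],[0,0,0]],[[2,3,-20],[0,0,0]],[[0,0,-20],[0,0,0]],[[0,0,-20],[0,0,0]],[[0,0,-18],[0,0,0]],[[0,0,0],[0,0,0]],[[0,0,0],[0,0,0]]])

```text
time: 2.53
eef_pos: [0.4995, -0.2365, 0.0541]
tcp_rot: [1.0, -0.007, 0.0, 0.0]
contact_force: [0.2, -0.3, 0.8]
opening: 0.997
finger_force: 0.0
```

Emit:
step_arm(increments=[[[-1,0,-11],[0,0,0]],[[0,0,-11],[0,0,0]],[[0,0,0],[0,0,0]],[[0,0,0],[0,0,0]]])

```text
time: 2.87
eef_pos: [0.4978, -0.2359, 0.0308]
tcp_rot: [1.0, -0.008, -0.001, -0.0]
contact_force: [0.4, -0.4, 0.3]
opening: 1.0
finger_force: 0.0
```

Emit:
step_arm(increments=[[[0,0,0],[0,0,0]],[[0,0,0],[0,0,0]],[[0,0,0],[0,0,0]],[[0,0,0],[0,0,0]],[[0,0,0],[0,0,0]],[[0,0,0],[0,0,0]],[[0,0,0],[0,0,0]],[[0,0,0],[0,0,0]]], fingers=-1, grip_force=60)

```text
time: 3.53
eef_pos: [0.4986, -0.2364, 0.0317]
tcp_rot: [1.0, -0.008, 0.0, 0.0]
contact_force: [0.9, -0.5, 1.5]
opening: 0.157
finger_force: 59.4
```

Emit:
step_arm(increments=[[[0,0,8],[0,0,0]],[[0,0,18],[0,0,0]],[[0,0,25],[0,0,0]],[[0,0,25],[0,0,0]],[[0,0,25],[0,0,0]],[[0,0,25],[0,0,0]],[[0,0,20],[0,0,0]],[[0,0,10],[0,0,0]]])

```text
time: 4.2
eef_pos: [0.499, -0.2367, 0.1905]
tcp_rot: [1.0, -0.008, 0.002, 0.001]
contact_force: [0.3, -0.6, -1.9]
opening: 0.152
finger_force: 58.8
```

Emit:
step_arm(increments=[[[0,0,0],[0,0,0]],[[0,0,0],[0,0,0]],[[0,0,0],[0,0,0]],[[0,0,0],[0,0,0]]])

```text
time: 4.53
eef_pos: [0.4971, -0.2354, 0.185]
tcp_rot: [1.0, -0.008, -0.002, -0.001]
contact_force: [0.3, -0.1, -2.3]
opening: 0.153
finger_force: 58.8
```

Run:
```python
from h import *
s,w=snap('wrist','w3.png');print(s['eef_pos'],R.from_quat(s['tcp_rot']).as_matrix().round(3),s['time'],s['contact_force'],s['finger_force'])
z=s['eef_pos'][2]-.0277;c=s['eef_pos'][:2]
wl=[[c[0]+a*.026,c[1]+b*.026,z+.02] for a in(1,0,-1) for b in(1,-1)]
v=w[:,:,::-1].copy();v=np.uint8(255*(v/255.)**.6);v=cv2.resize(v,None,fx=1.5,fy=1.5,interpolation=cv2.INTER_CUBIC)
for p in proj('wrist',wl,s): cv2.circle(v,tuple(np.int32(p*1.5+.5)),2,(0,0,255),-1)
cv2.imwrite('pics/w3c.png',v)
```

```text
[ 0.49713608 -0.23544458  0.18497281] [[ 1.    -0.015 -0.003]
 [-0.015 -1.     0.002]
 [-0.003 -0.002 -1.   ]] 4.5333 [ 0.32183175 -0.14273722 -2.25869286] 58.83772552013397
```

View pics/w3c.png

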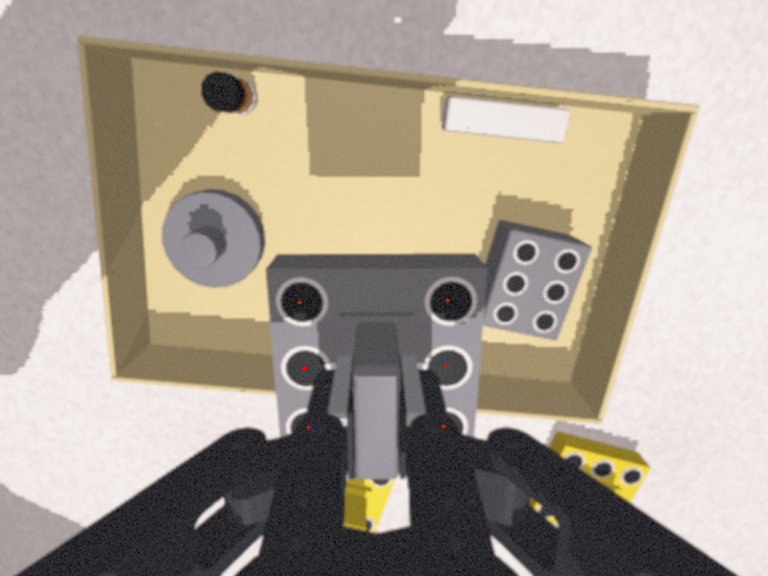

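The holder is held squarely. Its wells at (300,302) and (450,301) match the prediction within 1 mm, so the hole axis coincides with the TCP in x and y. The bin's other parts are undisturbed. Next I carry it to just short of the deck for a wrist look at the pin.

Emit:
step_arm(increments=[[[-3,15,2],[0,0,0]],[[-3,30,2],[0,0,0]],[[-4,37,0],[0,0,0]],[[-4,37,0],[0,0,0]],[[-4,37,0],[0,0,0]],[[-4,37,0],[0,0,0]],[[-4,37,0],[0,0,0]]])

```text
time: 5.17
eef_pos: [0.4709, -0.0039, 0.1907]
tcp_rot: [1.0, -0.008, -0.001, -0.0]
contact_force: [1.2, 0.3, -2.3]
opening: 0.155
finger_force: 58.9
```

Emit:
step_arm(increments=[[[-4,37,0],[0,0,0]],[[-4,37,0],[0,0,0]],[[-4,37,0],[0,0,0]],[[-2,37,0],[0,0,0]],[[0,30,0],[0,0,0]],[[0,20,0],[0,0,0]],[[0,10,0],[0,0,0]],[[0,0,0],[0,0,0]]])

```text
time: 5.83
eef_pos: [0.4573, 0.2035, 0.1908]
tcp_rot: [1.0, -0.006, -0.001, -0.0]
contact_force: [0.2, -0.0, -1.6]
opening: 0.148
finger_force: 58.9
```

Emit:
step_arm(increments=[[[0,0,0],[0,0,0]],[[0,0,0],[0,0,0]],[[0,0,0],[0,0,0]],[[0,0,0],[0,0,0]],[[0,0,0],[0,0,0]],[[0,0,0],[0,0,0]]])

```text
time: 6.33
eef_pos: [0.4584, 0.2012, 0.1914]
tcp_rot: [1.0, -0.008, 0.0, 0.0]
contact_force: [-0.4, -0.1, -2.7]
opening: 0.155
finger_force: 59.0
```

Run:
```python
from h import *
s,w=snap('wrist','w4.png');print(s['eef_pos'],R.from_quat(s['tcp_rot']).as_matrix().round(3),s['time'],s['contact_force'],s['finger_force'])
v=w[:,:,::-1].copy()
p0=proj('wrist',[.5623,.2096,.072],s)[0];pp=proj('wrist',[.5637,.2027,.081],s)[0];print(p0,pp)
o=np.int32(p0)-[75,56];o=np.clip(o,0,[362,272]);print('origin',o)
cr=cv2.resize(v[o[1]:o[1]+112,o[0]:o[0]+150],None,fx=5,fy=5,interpolation=cv2.INTER_CUBIC)
cv2.imwrite('pics/w4c.png',cr)
```

```text
[0.4584159  0.20116636 0.19137497] [[ 1.    -0.016  0.   ]
 [-0.016 -1.    -0.   ]
 [ 0.     0.    -1.   ]] 6.3333 [-0.37558778 -0.13964498 -2.71137156] 58.95371496677399
[237.03513799  58.3005632 ] [245.54257673  55.13056207]
origin [162   2]
```

View pics/w4c.png

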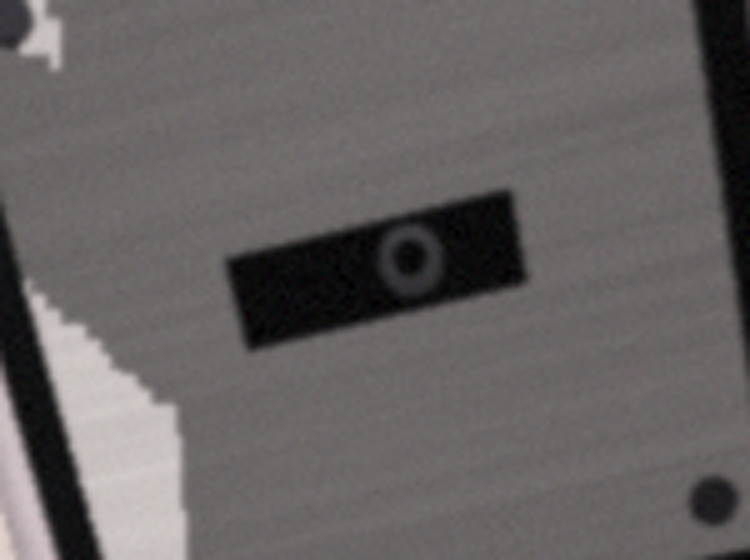

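The slot's corners are at crop (228,260), (510,190), (525,282) and (248,350). The pin ring is at (410,260), right of the slot's centre, which matches the top view.

Run:
```python
from h import *
s=readout.get_state()
u=np.array([(228,260),(510,190),(525,282),(248,350),(410,260)])/5+[162,2]-.4
P=pix2z('wrist',u,[.072]*4+[.081],s);print(P);c=P[:4].mean(0);print('slot centre',c)
d=P[0]-P[1]+P[3]-P[2];y=d/np.linalg.norm(d);print('yaw',np.degrees(np.arctan2(-y[0],y[1])),'len',np.linalg.norm(P[0]-P[1]),np.linalg.norm(P[1]-P[2]))
x=np.array([y[1],-y[0],0]);e=P[4]-c;print('pin x,y',e@x,e@y); pin=c+y*(e@y);print('pin',pin,'move mm',(pin-s['eef_pos'])*1e3)
```

```text
[[0.56605389 0.23312923 0.072     ]
 [0.57525575 0.18877527 0.072     ]
 [0.5620859  0.1864493  0.072     ]
 [0.55281708 0.23076195 0.072     ]
 [0.56475548 0.20434029 0.081     ]]
slot centre [0.56405315 0.20977894 0.072     ]
yaw 11.767344010034245 len 0.04529843085241932 0.01337367394283567
pin x,y -0.0004215863548839705 -0.0054675736228142514
pin [0.5651682  0.20442627 0.072     ] move mm [ 106.7832597     3.10097487 -119.34674433]
```

Emit:
step_arm(increments=[[[15,0,-5],[0,0,0]],[[25,1,-12],[0,0,0]],[[25,1,-15],[0,0,0]],[[20,0,-15],[0,0,0]],[[14,0,-14],[0,0,0]],[[7,0,-7],[0,0,0]],[[0,0,0],[0,0,0]],[[0,0,0],[0,0,0]]])

```text
time: 7.05
eef_pos: [0.5637, 0.2037, 0.1229]
tcp_rot: [1.0, -0.008, -0.001, 0.0]
contact_force: [-0.0, -0.4, -1.4]
opening: 0.148
finger_force: 59.0
```

Emit:
step_arm(increments=[[[0,0,0],[0,0,0]],[[0,0,0],[0,0,0]],[[0,0,0],[0,0,0]]])

```text
time: 7.3
eef_pos: [0.5642, 0.2041, 0.1246]
tcp_rot: [1.0, -0.007, 0.001, -0.0]
contact_force: [-0.3, 0.4, -2.0]
opening: 0.154
finger_force: 59.0
```

Emit:
step_arm(increments=[[[0,0,-5],[0,0,0]],[[0,0,-5],[0,0,0]],[[0,0,-3],[0,0,0]],[[0,0,-2],[0,0,0]],[[0,0,-1],[0,0,0]],[[0,0,0],[0,0,0]],[[0,0,0],[0,0,0]]])

```text
time: 7.88
eef_pos: [0.5643, 0.2038, 0.1072]
tcp_rot: [1.0, -0.008, -0.0, -0.0]
contact_force: [0.1, -0.2, -1.9]
opening: 0.156
finger_force: 59.0
```

Emit:
step_arm(increments=[[[0,0,-1],[0,0,0]],[[0,0,-1],[0,0,0]],[[0,0,-1],[0,0,0]],[[0,0,0],[0,0,0]],[[0,0,0],[0,0,0]]])

```text
time: 8.3
eef_pos: [0.5642, 0.2038, 0.1042]
tcp_rot: [1.0, -0.008, -0.0, 0.0]
contact_force: [-0.9, 0.3, -1.7]
opening: 0.156
finger_force: 59.0
```

There is no contact 4.5 mm below the pin-top height, so the pin is in the hole. I continue gently to the deck.

Emit:
step_arm(increments=[[[0,0,-1],[0,0,0]],[[0,0,-1],[0,0,0]],[[0,0,-1],[0,0,0]],[[0,0,0],[0,0,0]],[[0,0,0],[0,0,0]]])

```text
time: 8.72
eef_pos: [0.5642, 0.2038, 0.1012]
tcp_rot: [1.0, -0.008, -0.0, 0.0]
contact_force: [0.0, -0.4, -2.0]
opening: 0.154
finger_force: 59.0
```

Emit:
step_arm(increments=[[[0,0,-1],[0,0,0]],[[0,0,-1],[0,0,0]],[[0,0,0],[0,0,0]],[[0,0,0],[0,0,0]],[[0,0,0],[0,0,0]],[[0,0,0],[0,0,0]]])

```text
time: 9.22
eef_pos: [0.5644, 0.2038, 0.0997]
tcp_rot: [1.0, -0.008, 0.0, -0.0]
contact_force: [-0.3, -0.3, 1.4]
opening: 0.155
finger_force: 59.2
```

It touches at TCP z 0.0997, which is the flat-on-deck height. Now I press.

Emit:
step_arm(increments=[[[0,0,-1],[0,0,0]],[[0,0,-1],[0,0,0]],[[0,0,-1],[0,0,0]],[[0,0,0],[0,0,0]],[[0,0,0],[0,0,0]]])

```text
time: 9.63
eef_pos: [0.5645, 0.2039, 0.097]
tcp_rot: [1.0, -0.008, 0.0, -0.0]
contact_force: [-2.6, -0.1, 4.4]
opening: 0.152
finger_force: 59.8
```

Emit:
step_arm(increments=[[[0,0,-1],[0,0,0]],[[0,0,-1],[0,0,0]],[[0,0,-1],[0,0,0]],[[0,0,0],[0,0,0]],[[0,0,0],[0,0,0]]])

```text
time: 10.05
eef_pos: [0.5645, 0.2039, 0.0946]
tcp_rot: [1.0, -0.008, 0.0, 0.0]
contact_force: [-3.8, -0.8, 7.7]
opening: 0.158
finger_force: 60.4
```

Emit:
step_arm(increments=[[[0,0,-1],[0,0,0]],[[0,0,-1],[0,0,0]],[[0,0,0],[0,0,0]],[[0,0,0],[0,0,0]],[[0,0,0],[0,0,0]]])

```text
time: 10.47
eef_pos: [0.5645, 0.2038, 0.0936]
tcp_rot: [1.0, -0.007, -0.0, 0.0]
contact_force: [-6.0, -1.1, 11.5]
opening: 0.152
finger_force: 61.2
```

Emit:
step_arm(increments=[[[0,0,-1],[0,0,0]],[[0,0,0],[0,0,0]],[[0,0,0],[0,0,0]],[[0,0,0],[0,0,0]]])

```text
time: 10.8
eef_pos: [0.5646, 0.2039, 0.0936]
tcp_rot: [1.0, -0.007, -0.0, 0.0]
contact_force: [-8.0, -2.5, 16.6]
opening: 0.155
finger_force: 61.8
```

The TCP stays at z 0.0936 while the force rises to 16.6 N, so the deck is at its stop. I'll take one last look.

Run:
```python
from h import *
s,a=snap('side');_,t=snap('top')
f=lambda i:cv2.resize(np.ascontiguousarray(i[:,:,::-1]),(400,400),interpolation=cv2.INTER_CUBIC)
cv2.imwrite('pics/end.png',np.hstack([f(a[120:220,190:290]),f(t[110:250,120:260])]))
print(s['time'],s['eef_pos'],s['contact_force'],s['finger_force'],R.from_quat(s['tcp_rot']).as_matrix()[:,2])
```

```text
10.8 [0.56455797 0.20385628 0.09361008] [-8.01701277 -2.50115719 16.57958759] 61.77077293395996 [-3.75036077e-04 -4.28732316e-04 -9.99999838e-01]
```

View pics/end.png

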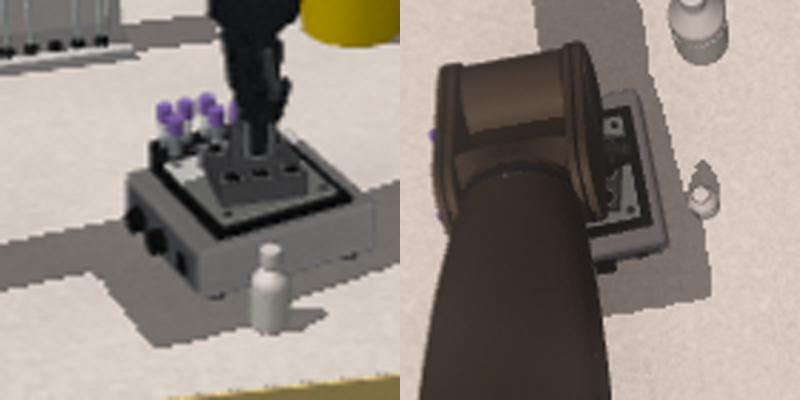

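The side view shows the holder sitting flat on the lowered deck, still gripped, with the dropper (268,290) and rack undisturbed. I'm handing it in.

```bash
python3 -c "
from plant import sign_off
print(sign_off())"
```

```text
the job is handed in; nothing more can be done
None
```

The job is handed in: the holder sits flat over the pin, still gripped and pressed to the deck's stop at about 17 N (measured at the wrist), at 10.8 s of 61 s; the pictures show nothing else disturbed, but the sign-off gave no verdict.

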